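Lock the lid of a grain mill: ring to its mark, then cam lever

TASK

The grain mill's lid is on but not locked. Turn the black-handled lock ring clockwise until its yellow pointer stands at the green mark tab on the mill's rim (the ring can turn past the mark, where the lid is loose again), and only then fold the red cam lever over the ring until it lies fully down. Leave the other things on the bench where they are.

Things in the scene. Friction and masses are not known exactly. Their poses are not given: they have to be found in the camera images.
- mill: stainless desktop grain mill, fixed to the bench, 195 mm high to the lid (lid knob in the middle 26 mm across, to 207 mm), foot 150 mm across, bowl 140 mm across; at the top a fixed flange 188 mm across (top at 166 mm) carries the ring. Origin at the middle of its underside, z up (the ring's axis). The mill turns in yaw with its marks and lever; all below is upright
- ring_center (a point): point on the ring's vertical axis at the height of the ring's flat top (190 mm above the bench)
- lock_ring (a joint): turn of the steel lock ring (156 mm across, flat top 190 mm above the bench) about the mill's vertical axis, rad, growing clockwise seen from above; stops at 0 and 1.9; at the green mark it reads 1.344. Friction of about 0.4 N m (6 N at the paddle) holds it wherever it is left; no spring, no click
- paddle (a point): the ring's handle: one upright black, yellow-topped paddle on the ring's top, 20 mm long radially (58 to 78 mm from the axis), 12 mm thick along the turn, 31 mm high (top 221 mm above the bench), meant to be pushed sideways; this point is the middle of its top, 68 mm from the axis
- pointer (a point): tip of the yellow pointer line, 6 mm wide, down the outer end of the paddle (whose top is yellow too), in the paddle's middle plane, 80 mm from the axis, 190 mm above the bench; turns with the ring
- mark (a point): the green mark: a fixed green tab 10 mm wide on the flange, 84 to 112 mm from the axis, its top 180 mm above the bench; this point is 80 mm from the axis, 190 mm above the bench: the pointer tip comes to it when the ring is at the mark
- cam_lever (a joint): angle of the red cam lever about its horizontal pivot, rad: 0 = leaning 35 degrees outward from upright, 0.61 = upright, 2.18 = folded inward, level and fully down over the ring (a stop at both ends). Friction about 0.12 N m (about 2.5 N at the tip) holds it wherever it is left; no spring. Push it inward from its outer side, then down
- lever_pivot (a point): pivot axis of the cam lever, 98 mm from the mill's axis and 200 mm above the bench, between two cheeks 34 mm apart overall that rise to 206 mm; the lever swings in the vertical plane through this point and the mill's axis
- lever_tip (a point): middle of the free end of the cam lever, 58 mm from the pivot; the lever is a bar 8 mm thick and 14 mm wide, 20 mm wide over its last 20 mm
- steel_bowl: bystander: loose steel bowl 160 mm across, 60 mm high; origin under its middle
- tub: bystander: loose clear plastic tub 90 mm across, 100 mm high; origin under its middle
- jar: bystander: loose jar 64 mm across, 90 mm high, near the mill; origin under its middle
- amber_bottle: bystander: loose amber bottle 56 mm across, 150 mm high, near the mill; origin under its middle
- brush: bystander: loose brush 170 mm long, lying flat; origin under its middle
- scoop: bystander: loose metal spoon 180 mm long, lying flat; origin under its middle

How it is judged:
By the outcome, as a careful person would: the job done as asked, in the order asked, and still so for the second after the job is handed in, with the robot touching nothing.
It also fails if it takes over 54 s, if anything falls off the work surface, if the arm or the gripper's body presses on something with over 40 N, if the wrist force passes 120 N, or if a joint passes its speed limit or range.

ROBOT

A 6-joint arm with a two-finger parallel gripper is mounted at the origin on the work surface. World frame = base frame: x ahead of the robot, y to its left, z up, the work surface at z = 0. Lengths are in mm, angles in rad, forces in N, time in s.
With the tool pointing down it reaches from about 300 to 775 mm from the base axis. Payload 14.6 kg.
Tool frame: the origin (TCP) lies midway between the tips of the shut fingers; the grasp point (between the pads) lies grasp_offset behind it (grasp_offset is the distance from the TCP to the grasp point, in mm); z points along the fingers, y is the line along which they close (so a half turn about z gives the same grasp; the last joint's range is limited). The gripper opens to 94 mm and grips with 3 to 60 N. Pads are 16 mm wide; open, the fingers measure 119 mm over their backs; the gripper's body (75 mm by 177 mm) begins 78 mm behind the grasp point.
Start: joints at [1.127, 0.3, 1.521, -0, 1.321, -0.067], TCP at [202.367, 511.406, 172.146] pointing down, gripper open.
Joint ranges: [-3.03, 3.03], [-0.79, 2.21], [0.23, 2.52], [-1.04, 4.18], [0, 3.07], [-2.55, 2.55]. Speed limits (rad/s): [2.22, 2.22, 2.57, 3.14, 3.14, 3.14].

INTERFACE

Orientations are given as [roll, pitch, yaw] about the fixed x, y, z axes, in that order (R = Rz(yaw) Ry(pitch) Rx(roll)).
In Python, from cell import * gives the robot as it stands. The module is installed in compiled form; this text tells all that it offers.
- The arm moves only by the shell command python3 -m jog 'ROWS' [FORCE]. ROWS is JSON, a list of rows, each a list of 3 entries, a list of its own where there are three numbers: the finger opening in mm, from 0 to 94, then the shift along the tool's x, y, z in units of 50 mm (1.0 is 50 mm), then the turn about the tool's z in units of 180 degrees (1.0 is 180 degrees). In form: [[fingers, [dx, dy, dz], twist], ...]. A call has 1 to 20 rows; each row shifts and turns the commanded pose from where the row before left it, along the tool's axes as they then stand; what a row does not reach is not made up. A row lasts 1/10 s, in which the tool goes at most 50 mm and 8.59 degrees, less where a joint would pass 70% of its speed; a pose out of reach is approached as far as the arm can. A call with a number of a shift or a turn outside -1 to 1 is refused whole. A call with a gripper value outside its range is refused whole. The fingers move at their own pace and stop on an object; FORCE is the grip in N (left out, the last holds). Time passes only in rows, so rows that do not move let the fingers close. It gives the time, the measured TCP pose, the force, the opening and the grip force at its end, in the units of the state.
- read_state(): the state, without advancing time (a new reading comes with each control period).
- camera(name): name is "scene" or "top" or "wrist"; returns the picture (400x640x3 uint8, red, green, blue); there is no depth.
- calibration(name): a dict with "mtx" (3x3 intrinsics, pixels), "cam_to_world" (4x4, takes a point from camera to world coordinates); the wrist camera has in their place "hand_eye" (4x4, takes a point from camera to tool coordinates, whose origin is the TCP and whose axes are the flange's). Camera axes: x right, y down, z forward; pixel columns grow to the right and rows downward; lengths in mm; the calibration is good to about 2 mm. A picture is of the moment at which its call begins: read the wrist's pose just before it. calibration takes no time and is no camera call.
- sign_off(): hands the job in; it is judged then, once.
Trained networks look in the newest picture that a camera, given by its name, has taken for a name from the list of things; names that differ only in an ending like _2 or _b are one class to them, and where a whole thing is asked for, a point or a joint stands for the part that bears it (a point fixed in the world has none). Each returns a list of dicts, best first, with "conf" (0 to 1); they miss things now and then, are a little off and sometimes report something else, mostly with a low value. They report only what shows in the picture. A call takes as long as a camera call.
- regions_of(camera, query): "pixels" (400x640 bool, what is visible of it) and "rect" ([centre column, centre row, width, height] in pixels, round what is visible of it).
The state is a dict: "clock": time; "joints": joint angles; "qd": joint speeds; "effort": joint torques, N m; "eef_pos": TCP position; "eef_rot": TCP orientation; "wrist_force": force on the tool from outside, world axes, zero at the start; "moment": the same for the moment, N m; "finger_gap": finger opening in mm; "finger_force": force on a finger pad.
Only numpy, scipy, OpenCV 4.12 (cv2) and the standard library are available. Lean on these libraries where they do the work, as an engineer would, in place of code of your own. Each camera call takes 0.05 s, during which the arm holds its last target. There are 200 camera calls.

## Working session

There is one attempt and no reset: what is moved stays moved. The work goes in short steps, Python scripts to look and compute and a shell command to move; the robot and the scene stay as the last step left them, time stands still between calls to the robot, and variables do not carry over. Pictures are saved under pics/ and viewed, at most 10 in all, crops included, and the job is handed in when it is done.

```bash
mkdir -p pics; cat > h.py <<'E'
from cell import *
import numpy as np, cv2
def ray(name,px,z):
    c=calibration(name);T=np.array(c["cam_to_world"]);K=np.array(c["mtx"])
    d=T[:3,:3]@np.linalg.solve(K,[px[0],px[1],1.]);o=T[:3,3]
    return o+d*(z-o[2])/d[2]
def proj(name,P):
    c=calibration(name);T=np.linalg.inv(np.array(c["cam_to_world"]));K=np.array(c["mtx"])
    p=K@(T[:3,:3]@np.array(P)+T[:3,3]);return p[:2]/p[2]
def save(name,f):
    im=camera(name);cv2.imwrite("pics/"+f,im[:,:,::-1]);return im
E
python3 - <<'E'
from h import *
save("top","top1.png");save("scene","sc1.png")
for c,zs in(("top",None),("scene",None)):
  for q in ("mill","lock_ring","paddle","pointer","cam_lever","lever_tip","jar","amber_bottle","steel_bowl","tub"):
    for r in regions_of(c,q)[:2]: print(c,q,round(r["conf"],2),np.round(r["rect"],1), ray(c,r["rect"][:2],{"mill":195,"lock_ring":190,"paddle":221,"pointer":190}.get(q,220 if 'lev' in q else 100)).round() )
print(np.array(calibration("top")["cam_to_world"]).round(2),calibration("top")["mtx"])
s=read_state();print(s)
E
```

```text
top mill 0.95 [312.3 184.2  75.4  66.3] [592.  50. 195.]
top lock_ring 0.63 [315.1 180.2  59.9  59.6] [605.  43. 190.]
top pointer 0.61 [315.9 182.4  56.5  48.9] [598.  40. 190.]
top cam_lever 0.63 [345.5 198.3  12.7   9.4] [547. -45. 220.]
top cam_lever 0.29 [320.7 140.1  15.4  25. ] [716.  29. 220.]
top lever_tip 0.39 [345.4 199.1  13.9  12.1] [545. -45. 220.]
top jar 0.71 [320.5 139.1  21.7  22.5] [759.  33. 100.]
top jar 0.58 [351.1 157.8  16.6  29.7] [700. -63. 100.]
top amber_bottle 0.9 [351.9 157.3  21.8  25.4] [702. -66. 100.]
top steel_bowl 0.81 [476.1 208.8  52.3  48.8] [ 548. -444.  100.]
top steel_bowl 0.64 [314.1 183.4  75.2  64.8] [616.  49. 100.]
top tub 0.85 [199.8 203.5  34.8  28.8] [545. 397. 100.]
scene mill 0.7 [312.  222.5  64.3 100.8] [618.  58. 195.]
scene lock_ring 0.87 [312.1 223.5  55.5  48.4] [618.  58. 190.]
scene paddle 0.66 [310.6 221.2  55.3  52.2] [630.  63. 221.]
scene pointer 0.59 [315.3 221.2  50.2  46.9] [606.  61. 190.]
scene cam_lever 0.65 [300.5 182.4   6.   21.9] [536. -44. 220.]
scene jar 0.88 [281.9 284.   21.9  30.8] [784.  72. 100.]
scene j
[... 641 characters left out ...]
clock': 1.1, 'joints': array([ 1.12739653e+00,  2.99877160e-01,  1.52099389e+00,  4.42747410e-06,
        1.32071439e+00, -6.65806872e-02]), 'qd': array([-5.75891532e-04, -2.37113790e-04,  1.54301233e-03,  2.08941815e-05,
        4.89129225e-05, -1.22237967e-04]), 'effort': array([ 8.51106579e-04, -5.31678987e+01, -3.52900279e+01,  7.07763224e-02,
        2.16516329e-02,  1.86962791e-05]), 'eef_pos': array([202.36769278, 511.40575721, 172.16070051]), 'eef_rot': array([ 3.14158518e+00, -3.80072684e-06,  2.76477245e+00]), 'wrist_force': array([-0.05172292,  0.31612218,  0.22562771]), 'moment': array([ 0.00409096,  0.02756166, -0.07403759]), 'finger_force': 0.0, 'finger_gap': 94.11471442553126}
```

```bash
python3 - <<'E'
from h import *
a=cv2.imread("pics/top1.png")[120:240,260:380];b=cv2.imread("pics/sc1.png")[160:310,240:390]
a=cv2.resize(a,(400,400),interpolation=cv2.INTER_CUBIC);b=cv2.resize(b,(400,400),interpolation=cv2.INTER_CUBIC)
cv2.imwrite("pics/c1.png",np.hstack([a,b]))
E
```

```text
(no output)
```

View pics/c1.png

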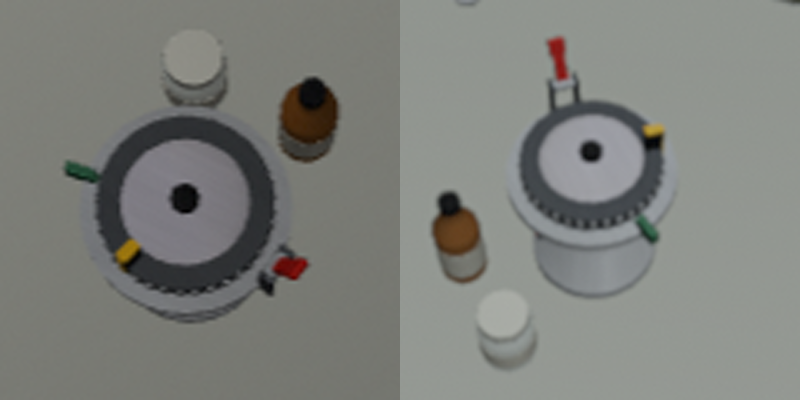

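The crop shows the knob at about top-image pixel (315,179), the yellow paddle top at (298,195) lower-left and the green tab at (285,172) left. The red lever at (347,200) leans out lower-right. The bottle and jar are on the far side.

```bash
cat >> h.py <<'E'
def blobs(im,box=None):
    hsv=cv2.cvtColor(im,cv2.COLOR_RGB2HSV);o={}
    for k,lo,hi in(("yellow",(20,150,110),(32,255,255)),("green",(60,90,40),(90,255,255)),("red",(172,150,80),(180,255,255))):
        m=cv2.inRange(hsv,lo,hi)
        if k=="red": m|=cv2.inRange(hsv,(0,150,80),(4,255,255))
        if box: 
            z=np.zeros_like(m);x0,y0,x1,y1=box;z[y0:y1,x0:x1]=m[y0:y1,x0:x1];m=z
        ys,xs=np.nonzero(m)
        if len(xs): o[k]=(np.array([xs.mean(),ys.mean()]),len(xs),(xs.min(),ys.min(),xs.max(),ys.max()))
    return o
E
python3 - <<'E'
from h import *
for n,f,box,kn in(("top","top1.png",(270,120,370,240),(315.5,179.4)),("scene","sc1.png",(240,160,390,310),(240+191*.375,160+151*.375))):
    im=cv2.imread("pics/"+f)[:,:,::-1].copy();b=blobs(im,box)
    c=ray(n,kn,205);print(n,"knob",c.round(1))
    for k,z in(("yellow",218),("green",178),("red",235)):
        if k in b:
            p=ray(n,b[k][0],z);d=p-c;print(k,b[k],p.round(1),"r",np.hypot(*d[:2]).round(1),"ang",np.degrees(np.arctan2(d[1],d[0])).round(1))
E
```

```text
top knob [603.5  41.2 205. ]
yellow (array([297.7037037 , 194.74074074]), 27, (np.int64(295), np.int64(192), np.int64(301), np.int64(197))) [555.   89.5 218. ] r 68.5 ang 135.1
green (array([283.92592593, 170.96296296]), 27, (np.int64(280), np.int64(169), np.int64(288), np.int64(173))) [633.4 135.2 178. ] r 98.6 ang 72.4
red (array([346.925, 199.85 ]), 40, (np.int64(342), np.int64(197), np.int64(351), np.int64(203))) [540.1 -48.5 235. ] r 109.9 ang -125.3
scene knob [607.8  49.5 205. ]
yellow (array([334.25 , 208.875]), 16, (np.int64(332), np.int64(208), np.int64(337), np.int64(210))) [556.3  91.6 218. ] r 66.5 ang 140.7
green (array([332.29166667, 245.58333333]), 24, (np.int64(329), np.int64(242), np.int64(335), np.int64(249))) [638.3 141.9 178. ] r 97.3 ang 71.7
red (array([298.96078431, 180.98039216]), 51, (np.int64(296), np.int64(175), np.int64(301), np.int64(189))) [543.4 -42.9 235. ] r 112.7 ang -124.9
```

```bash
python3 -m jog '[[94,[0,0,-1],0],[94,[0,0,-1],0],[94,[0,0,-1],0],[94,[-0.8,-0.43,-0.3],0],[94,[-0.8,-0.43,-0.3],0],[94,[-0.8,-0.43,0],0],[94,[-0.8,-0.43,0],0],[94,[-0.8,-0.43,0],0],[94,[-0.8,-0.43,0],0],[94,[-0.8,-0.43,0],0],[94,[-0.8,-0.43,0],0],[94,[-0.8,-0.43,0],0],[94,[-0.8,-0.43,0],0.3],[94,[0,0,0],0]]'
cat >> h.py <<'E'
from scipy.spatial.transform import Rotation as Ro
def wT():
    s=read_state();T=np.eye(4);T[:3,:3]=Ro.from_euler("xyz",s["eef_rot"]).as_matrix();T[:3,3]=s["eef_pos"]
    return T@np.array(calibration("wrist")["hand_eye"])
def wray(T,px,z):
    d=T[:3,:3]@np.linalg.solve(np.array(calibration("wrist")["mtx"]),[px[0],px[1],1.]);o=T[:3,3];return o+d*(z-o[2])/d[2]
def wproj(T,P):
    p=np.linalg.inv(T)@np.r_[P,1];p=np.array(calibration("wrist")["mtx"])@p[:3];return p[:2]/p[2]
E
python3 - <<'E'
from h import *
print(np.array(calibration("wrist")["hand_eye"]).round(2).tolist(),calibration("wrist")["mtx"][0])
T=wT();save("wrist","w1.png");s=read_state();print(s["clock"],s["eef_pos"],s["eef_rot"],s["joints"])
for P in((604,43,205),(556,91,218),(635,137,178),(542,-46,235)):print(wproj(T,P).round())
E
```

```text
clock: 2.5
eef_pos: [497.4, 160.7, 351.2]
eef_rot: [-3.14, -0.001, 2.605]
wrist_force: [0.3, 0.2, 0.1]
finger_gap: 93.9
finger_force: 0.0
[[0.0, -0.97, -0.23, 68.13], [1.0, 0.0, 0.0, 1.27], [-0.0, -0.23, 0.97, -212.54], [0.0, 0.0, 0.0, 1.0]] [312.06740215   0.         323.94878135]
2.55 [496.19061608 162.56051511 351.53899753] [-3.14079184e+00 -7.16832788e-04  2.61072719e+00] [ 2.46483256e-01  1.70826393e-01  1.27266047e+00 -6.85855484e-05
  1.69917842e+00 -7.93456638e-01]
[287. 300.]
[298. 257.]
[360. 275.]
[192. 308.]
```

View pics/w1.png

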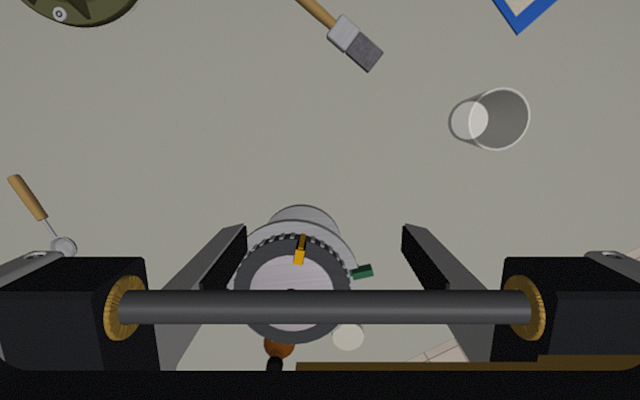

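The wrist picture agrees with the estimates: paddle at (299,257), green tab at (362,271). The knob is hidden behind the gripper bar, so I'll move over the mill for a clean look.

```bash
python3 -m jog '[[40,[-0.76,-0.25,0],0],[40,[-0.76,-0.25,0],0],[40,[-0.76,-0.25,0],0],[40,[-0.76,-0.25,0],0],[40,[0,0,0],0],[40,[0,0,0],0],[40,[0,0,0],0]]'
python3 - <<'E'
from h import *
T=wT();im=save("wrist","w2.png");s=read_state();print(s["clock"],s["eef_pos"],s["eef_rot"][2])
b=blobs(im,(200,80,460,290))
for k,z in(("yellow",215),("green",178),("red",235)):
    if k in b: print(k,b[k],wray(T,b[k][0],z).round(1))
for P in((604,43,205),(556,91,218),(635,137,178),(542,-46,235)):print(wproj(T,P).round())
E
```

```text
clock: 3.25
eef_pos: [600.9, 46.1, 352.6]
eef_rot: [3.141, 0.0, 2.617]
wrist_force: [-0.2, -0.1, 0.3]
finger_gap: 42.2
finger_force: 0.0
3.3 [600.83717275  46.11244578 352.82779988] 2.6168701354189876
yellow (array([315.99224806, 163.45736434]), 258, (np.int64(225), np.int64(119), np.int64(422), np.int64(289))) [575.7  52.1 215. ]
green (array([400.68156425, 165.91061453]), 179, (np.int64(387), np.int64(160), np.int64(412), np.int64(171))) [634.6 138.7 178. ]
red (array([221.73512476, 183.31477927]), 521, (np.int64(206), np.int64(175), np.int64(241), np.int64(194))) [541.4 -44.7 235. ]
[322. 187.]
[338. 130.]
[400. 167.]
[221. 184.]
```

View pics/w2.png

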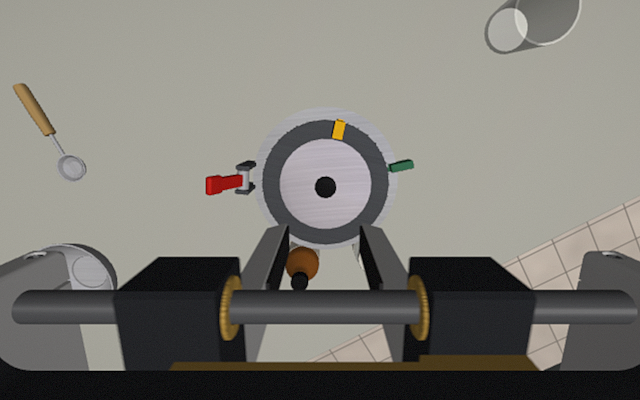

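The knob is at (325,187), the paddle at (339,130), the green tab at (401,166) and the lever at (222,183). All match the predictions to within about 3 px. Next I'll refine them.

```bash
python3 - <<'E'
from h import *
im=cv2.imread("pics/w2.png")[:,:,::-1].copy();T=wT()
g=im.max(2);m=np.zeros_like(g);m[170:206,305:345]=g[170:206,305:345]<60
ys,xs=np.nonzero(m);c=wray(T,(xs.mean(),ys.mean()),206);print(xs.mean(),ys.mean(),len(xs),"knob",c.round(1))
# ring outer dark->bright via ellipse fit
d=((g<110)&(g>30)).astype(np.uint8);d[:, :255]=0;d[:,392:]=0;d[:110]=0;d[228:]=0
ys,xs=np.nonzero(d);hull=cv2.convexHull(np.c_[xs,ys].astype(np.float32))
top=blobs(im,(320,110,360,145))["yellow"][0]
p=wray(T,top,220);dd=p-c;print("paddle",p.round(1),np.hypot(*dd[:2]),np.degrees(np.arctan2(dd[1],dd[0])))
for k,z,box in(("green",179,(380,150,420,180)),("red",230,(195,165,242,200))):
    p=wray(T,blobs(im,box)[k][0],z);dd=p-c;print(k,p.round(1),np.hypot(*dd[:2]).round(1),np.degrees(np.arctan2(dd[1],dd[0])).round(1))
E
```

```text
325.07374631268436 186.84660766961653 339 knob [605.6  46.7 206. ]
paddle [555.4  92.  220. ] 67.62518208716791 137.86456242241755
green [634.4 138.6 179. ] 96.3 72.6
red [541.4 -46.7 230. ] 113.3 -124.5
```

```bash
python3 -m jog '[[40,[0.63,0.17,0],0],[40,[0.63,0.17,0],0],[40,[0,0,0],0.035],[40,[0,0,-0.0],0.034],[40,[0,0,0.7],0],[40,[0,0,0.7],0],[40,[0,0,0.7],0],[40,[0,0,0.2],0],[40,[0,0,0],0],[40,[0,0,0],0]]'
python3 - <<'E'
from h import *
T=wT();im=save("wrist","w3.png");s=read_state();print(s["clock"],s["eef_pos"],np.degrees(s["eef_rot"][2]))
E
```

```text
clock: 4.3
eef_pos: [556.0, 91.5, 239.3]
eef_rot: [3.14, 0.002, 2.399]
wrist_force: [-0.1, -0.2, -0.4]
finger_gap: 40.3
finger_force: 0.0
4.35 [556.11964548  91.36378797 239.34762026] 137.42126681273618
```

View pics/w3.png

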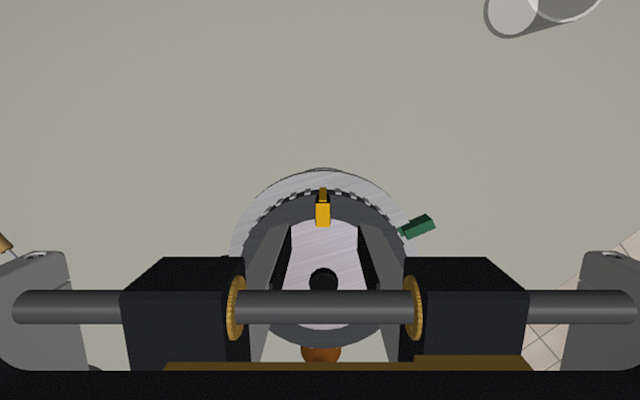

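The paddle (yellow at (323,210)) is centred between the fingers, so I'll lower and close gently.

```bash
python3 -m jog '[[40,[0,0,0.4],0],[40,[0,0,0.38],0],[40,[0,0,0],0],[10,[0,0,0],0],[10,[0,0,0],0],[10,[0,0,0],0],[10,[0,0,0],0],[10,[0,0,0],0],[10,[0,0,0],0]]' 12
```

```text
clock: 5.25
eef_pos: [555.6, 91.0, 198.3]
eef_rot: [3.141, 0.0, 2.398]
wrist_force: [-0.4, -0.9, -0.7]
finger_gap: 10.3
finger_force: 0.0
```

```bash
python3 - <<'E'
from h import *
im=save("wrist","w4.png");s=read_state();print(s["clock"],s["finger_gap"],s["finger_force"])
cv2.imwrite("pics/w4c.png",cv2.resize(im[130:330,200:460,::-1],None,fx=2.5,fy=2.5))
E
```

```text
5.3 10.034952037420622 0.0
```

View pics/w4c.png

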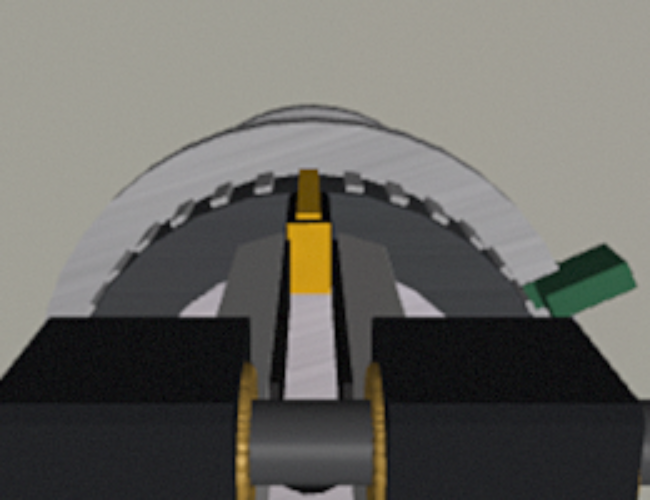

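The fingers straddle the paddle, but the gap already equals the command. I'll command tighter to see whether they stop on it.

```bash
python3 -m jog '[[6,[0,0,0],0],[6,[0,0,0],0],[6,[0,0,0],0]]' 12; python3 - <<'E'
from h import *
im=save("wrist","w5.png")
cv2.imwrite("pics/w5c.png",cv2.resize(im[130:330,200:460,::-1],None,fx=2.5,fy=2.5))
E
```

```text
clock: 5.6
eef_pos: [555.6, 91.0, 198.1]
eef_rot: [-3.142, -0.0, 2.398]
wrist_force: [-0.2, 0.1, -0.4]
finger_gap: 6.0
finger_force: 0.0
```

View pics/w5c.png

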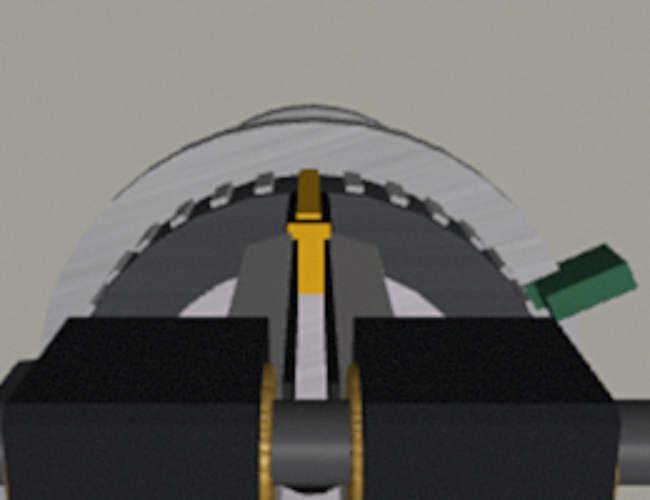

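```bash
python3 - <<'E'
from h import *
s=read_state();H=np.array(calibration("wrist")["hand_eye"]);K=np.array(calibration("wrist")["mtx"])
def tp(P):
    p=np.linalg.inv(H)@np.r_[P,1];p=K@p[:3];p=p[:2]/p[2];return ((p-[200,130])*2.5).round()
for x in(-8,0,8):
  for y in(-15.5,-3,3,15.5):
    print(x,y,"tip",tp((x,y,0)),"20 up",tp((x,y,-20)),"40up",tp((x,y,-40)))
T=wT();c=np.array([605,46.]);a=np.radians(137.5)
for r in(58,78):
  for t in(-6,6):
    for z in (190,221):
      q=[c[0]+r*np.cos(a)-t*np.sin(a),c[1]+r*np.sin(a)+t*np.cos(a),z];print("paddle",r,t,z,((wproj(T,q)-[200,130])*2.5).round())
E
```

```text
-8 -15.5 tip [252. 258.] 20 up [246. 284.] 40up [240. 315.]
-8 -3 tip [295. 258.] 20 up [294. 284.] 40up [292. 315.]
-8 3 tip [316. 258.] 20 up [317. 284.] 40up [317. 315.]
-8 15.5 tip [359. 258.] 20 up [364. 284.] 40up [370. 315.]
0 -15.5 tip [251. 231.] 20 up [246. 255.] 40up [239. 283.]
0 -3 tip [295. 231.] 20 up [294. 255.] 40up [292. 283.]
0 3 tip [316. 231.] 20 up [317. 255.] 40up [317. 283.]
0 15.5 tip [360. 231.] 20 up [365. 255.] 40up [371. 283.]
8 -15.5 tip [251. 204.] 20 up [245. 225.] 40up [238. 251.]
8 -3 tip [295. 204.] 20 up [294. 225.] 40up [292. 251.]
8 3 tip [316. 204.] 20 up [317. 225.] 40up [318. 251.]
8 15.5 tip [360. 204.] 20 up [365. 225.] 40up [371. 251.]
paddle 58 -6 190 [327. 251.]
paddle 58 -6 221 [329. 291.]
paddle 58 6 190 [286. 251.]
paddle 58 6 221 [283. 291.]
paddle 78 -6 190 [327. 186.]
paddle 78 -6 221 [330. 217.]
paddle 78 6 190 [286. 186.]
paddle 78 6 221 [282. 217.]
```

The fingers cover the edges of the yellow top while not touching it. Their lower edge is at crop row ~237, where tips at the TCP would show at row ~204. So the real tips sit about 25–30 mm behind the reported TCP, still above the paddle. I'll open, go lower and test by closing.

```bash
python3 -m jog '[[36,[0,0,0],0],[36,[0,0,0],0],[36,[0,0,0],0],[36,[0,0,0.1],0],[36,[0,0,0.1],0],[36,[0,0,0.1],0],[36,[0,0,0],0],[8,[0,0,0],0],[8,[0,0,0],0],[8,[0,0,0],0],[8,[0,0,0],0],[8,[0,0,0],0]]' 10
```

```text
clock: 6.85
eef_pos: [555.5, 91.0, 183.3]
eef_rot: [-3.142, 0.0, 2.398]
wrist_force: [-2.0, -1.2, 1.1]
finger_gap: 11.7
finger_force: 10.0
```

The fingers now hold the paddle (11.7 mm, 10 N), which confirms the offset. Next I'll turn the ring about 58° along the arc.

```bash
python3 -m jog '[[8,[-0.01,0.168,0],0.04],[8,[-0.01,0.168,0],0.04],[8,[-0.01,0.168,0],0.04],[8,[-0.01,0.168,0],0.04],[8,[-0.01,0.168,0],0.04],[8,[-0.01,0.168,0],0.04],[8,[-0.01,0.168,0],0.04],[8,[-0.01,0.168,0],0.04],[8,[0,0,0],0],[8,[0,0,0],0]]'
python3 - <<'E'
from h import *
T=wT();im=save("wrist","w6.png");s=read_state();print(s["clock"],s["eef_pos"],np.degrees(s["eef_rot"][2]),s["finger_gap"])
d=s["eef_pos"][:2]-[605,46];print(np.hypot(*d),np.degrees(np.arctan2(d[1],d[0])))
print(blobs(im,(180,100,500,290)))
a=np.radians(72.5);print(wproj(T,(605+98*np.cos(a),46+98*np.sin(a),180)))
cv2.imwrite("pics/w6c.png",cv2.resize(im[130:330,200:460,::-1],None,fx=2.5,fy=2.5))
E
```

```text
clock: 7.85
eef_pos: [617.4, 112.2, 183.3]
eef_rot: [3.139, -0.001, 1.397]
wrist_force: [5.9, 2.7, -0.6]
finger_gap: 11.9
finger_force: 10.0
7.9 [617.37967858 112.1544898  183.35198026] 80.04620578729737 11.224844512675409
67.30284513249461 79.40066748394676
{'yellow': (array([323.73128834, 236.49447853]), 815, (np.int64(292), np.int64(202), np.int64(355), np.int64(289))), 'green': (array([342.14762742, 179.56063269]), 569, (np.int64(333), np.int64(159), np.int64(351), np.int64(200)))}
[341.21521495 181.26083551]
```

View pics/w6c.png

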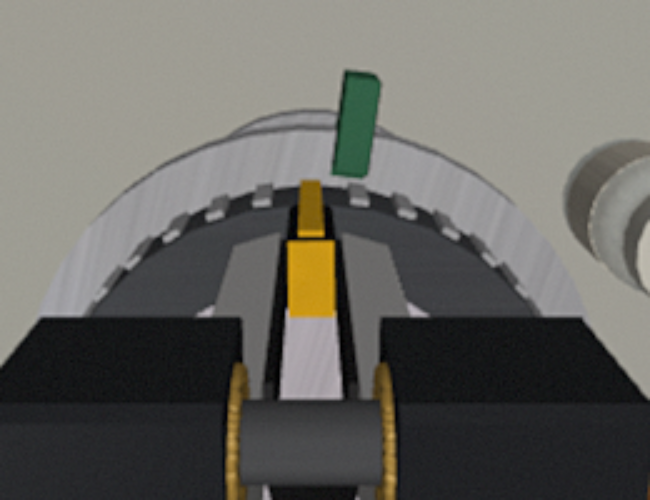

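The pointer tip (crop (310,181)) is a little short of the green tab (inner end about (352,175)). I'll work out the remaining angle.

```bash
cat > ang.py <<'E'
from h import *
import sys
def meas(im,T):
    hsv=cv2.cvtColor(im,cv2.COLOR_RGB2HSV);c=np.array([605,46.])
    out={}
    g=cv2.inRange(hsv,(60,90,20),(95,255,255));y=cv2.inRange(hsv,(18,150,60),(34,255,255));g[290:]=0;y[290:]=0
    for k,m,z in(("green",g,180),("yellow",y,0)):
        n,l,st,ce=cv2.connectedComponentsWithStats(m)
        for i in range(1,n):
            if st[i,4]<25: continue
            zz=z or (220 if st[i,4]>120 else 200)
            if k=="green":
                v=hsv[:,:,2][l==i];ys,xs=np.nonzero((l==i)&(hsv[:,:,2]>=0))
            else: ys,xs=np.nonzero(l==i)
            p=wray(T,(xs.mean(),ys.mean()),zz)[:2]-c
            print(k,st[i],zz,"r",np.hypot(*p).round(1),"ang",np.degrees(np.arctan2(p[1],p[0])).round(2))
E
python3 - <<'E'
from ang import *
T=wT();im=cv2.imread("pics/w6.png")[:,:,::-1].copy();meas(im,T)
for n,q,z in(("tip",(310,181),190),("ptop",(311,278),221),("g in",(350,170),180),("g out",(363,76),180)):
    p=wray(T,np.array(q)/2.5+[200,130],z)[:2]-[605,46];print(n,np.hypot(*p).round(1),np.degrees(np.arctan2(p[1],p[0])).round(2))
# value profile of green
hsv=cv2.cvtColor(im,cv2.COLOR_RGB2HSV)
for r in(165,175,185,195):print(r,im[r,328:356,1].tolist())
E
```

```text
green [333 159  19  42 583] 180 r 99.4 ang 72.33
yellow [319 202  11  23 222] 220 r 84.9 ang 79.68
yellow [314 226  21  31 597] 220 r 68.1 ang 79.4
yellow [292 275   7  15  89] 200 r 35.4 ang 113.01
yellow [350 275   7  15  89] 200 r 36.1 ang 45.23
tip 84.4 79.57
ptop 68.3 79.32
g in 85.9 71.95
g out 112.8 72.21
165 [157, 159, 157, 155, 155, 155, 158, 167, 119, 28, 66, 95, 101, 95, 100, 98, 96, 96, 98, 95, 96, 96, 97, 84, 125, 159, 158, 157]
175 [124, 125, 124, 119, 113, 105, 97, 64, 41, 82, 97, 95, 96, 96, 96, 96, 95, 96, 98, 95, 96, 92, 88, 138, 162, 155, 158, 157]
185 [161, 164, 163, 162, 164, 151, 85, 58, 92, 97, 96, 96, 94, 95, 95, 96, 97, 96, 95, 96, 82, 121, 148, 140, 138, 128, 124, 115]
195 [158, 160, 159, 165, 126, 57, 67, 96, 94, 92, 92, 93, 95, 94, 93, 93, 91, 92, 85, 87, 137, 157, 158, 158, 158, 156, 153, 155]
```

```bash
python3 -m jog '[[8,[-0.003,0.084,0],0.02],[8,[-0.003,0.084,0],0.02],[8,[0,0,0],0],[8,[0,0,0],0],[40,[0,0,0],0],[40,[0,0,0],0],[40,[0,0,0],0],[40,[0,0,-0.6],0],[40,[0,0,-0.6],0],[40,[0,0,-0.6],0],[40,[0,0,0],0],[40,[0,0,0],0]]'
python3 - <<'E'
from ang import *
T=wT();im=save("wrist","w7.png");s=read_state();print(s["clock"],s["eef_pos"],np.degrees(s["eef_rot"][2]));meas(im,T)
cv2.imwrite("pics/w7c.png",cv2.resize(im[100:300,200:460,::-1],None,fx=2.5,fy=2.5))
E
```

```text
clock: 9.1
eef_pos: [624.8, 109.6, 273.0]
eef_rot: [3.141, 0.0, 1.267]
wrist_force: [-0.4, -0.2, -0.1]
finger_gap: 39.9
finger_force: 0.0
9.15 [624.53780873 109.60643128 272.03451038] 72.60846124816908
green [321 148   9  30 267] 180 r 98.9 ang 72.19
yellow [317 180  14  34 361] 220 r 71.9 ang 73.35
yellow [230 275  16  15 164] 220 r 81.5 ang 168.8
yellow [403 275  16  15 185] 220 r 80.8 ang -23.77
```

View pics/w7c.png

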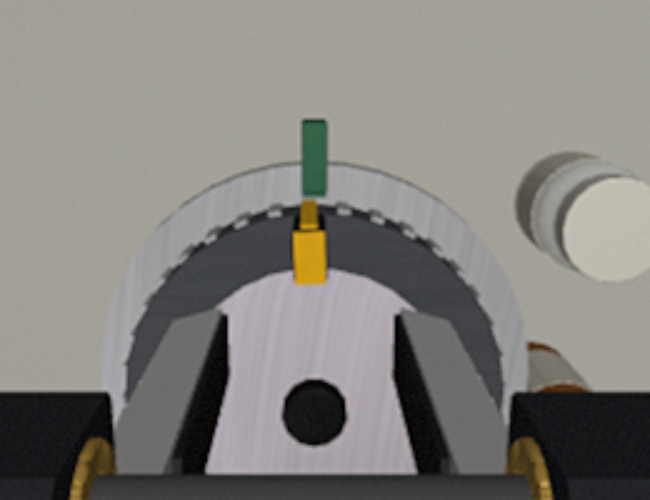

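Knob at x≈315, tab at 314.5 and paddle at 310: the ring is about 1.2° short. I'll shift 1.4 mm clockwise and re-grip, which centres the paddle.

```bash
python3 -m jog '[[40,[0,0.028,0],-0],[40,[0,0,0.6],0],[40,[0,0,0.6],0],[40,[0,0,0.6],0],[40,[0,0,0],0],[8,[0,0,0],0],[8,[0,0,0],0],[8,[0,0,0],0],[8,[0,0,0],0],[8,[0,0,0],0],[8,[0,0,0],0]]' 20
python3 -m jog '[[40,[0,0,0],0],[40,[0,0,0],0],[40,[0,0,0],0],[40,[0,0,-0.6],0],[40,[0,0,-0.6],0],[40,[0,0,-0.6],0],[40,[0,0,0],0],[40,[0,0,0],0],[40,[0,0,0],0]]'
python3 - <<'E'
from ang import *
T=wT();im=save("wrist","w8.png");s=read_state();print(s["clock"],s["eef_pos"],np.degrees(s["eef_rot"][2]));meas(im,T)
g=im.max(2);m=np.zeros_like(g);m[250:280,305:345]=g[250:280,305:345]<60
ys,xs=np.nonzero(m);print(xs.mean(),ys.mean(),len(xs),wray(T,(xs.mean(),ys.mean()),206))
hsv=cv2.cvtColor(im,cv2.COLOR_RGB2HSV)
for lo,hi in(((60,90,20),(95,255,255)),((18,150,60),(34,255,255))):
    mm=cv2.inRange(hsv,lo,hi);mm[225:]=0
    for r in range(145,222,6):
        x=np.nonzero(mm[r])[0]
        if len(x):print(r,x.mean(),len(x))
E
```

```text
clock: 10.25
eef_pos: [626.2, 109.6, 184.2]
eef_rot: [3.141, -0.001, 1.267]
wrist_force: [-4.2, 0.5, 7.7]
finger_gap: 11.4
finger_force: 20.0
clock: 11.15
eef_pos: [625.8, 109.3, 271.6]
eef_rot: [-3.14, 0.001, 1.267]
wrist_force: [0.0, 0.2, 0.1]
finger_gap: 40.4
finger_force: 0.0
11.2 [625.80584183 109.32213014 271.66797011] 72.59599403261228
green [320 148  10  30 267] 180 r 99.0 ang 71.79
yellow [318 180  14  34 365] 220 r 71.9 ang 71.97
yellow [230 275  16  15 165] 220 r 80.3 ang 168.54
yellow [403 275  16  15 184] 220 r 81.1 ang -23.21
324.5664739884393 265.23892100192677 519 [606.89974219  48.31876043 206.        ]
151 325.0 9
157 325.0 9
163 325.0 9
169 325.0 9
175 325.0 9
181 324.0 5
187 324.0 7
193 324.0 13
199 324.5 14
205 324.5 14
211 324.0 13
```

The tab (325.0), the pointer and paddle (324.0–324.5) and the knob (324.6) are now in one line, so the ring is at the mark. Next I'll shut the fingers and go to the lever's outer side.

```bash
python3 -m jog '[[0,[0,0,-0.2],0.0475],[0,[0,0,0],0.0475],[0,[-0.91,0.072,0],0],[0,[-0.91,0.072,0],0],[0,[-0.91,0.072,0],0],[0,[-0.91,0.072,0],0],[0,[-0.91,0.072,0],0],[0,[0,0,0],0],[0,[0,0,0],0]]'
python3 - <<'E'
from h import *
T=wT();im=save("wrist","w9.png");s=read_state();print(s["clock"],s["eef_pos"],np.degrees(s["eef_rot"][2]),s["finger_gap"])
p=s["eef_pos"][:2]-[605.5,47];print(np.hypot(*p),np.degrees(np.arctan2(p[1],p[0])))
E
```

```text
clock: 12.1
eef_pos: [511.8, -88.8, 282.7]
eef_rot: [-3.141, 0.0, 0.967]
wrist_force: [0.3, 0.7, 0.5]
finger_gap: 0.7
finger_force: 0.0
12.15 [512.16093364 -88.06340776 282.63652444] 55.47774393206343 0.5624628535852796
164.17766420880412 -124.6474163887082
```

View pics/w9.png

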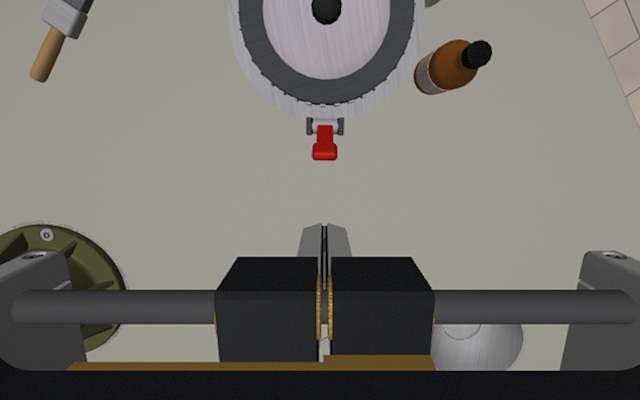

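The lever (column 325) lines up with the shut fingers (324). I'll lower and push inward.

```bash
python3 -m jog '[[0,[0,0,0.8],0],[0,[0,0,0.8],0],[0,[0,0,0],0],[0,[0.2,0,0],0],[0,[0.2,0,0],0],[0,[0.14,0,0],0],[0,[0.14,0,0],0],[0,[0.14,0,0],0],[0,[0.14,0,0],0],[0,[0.14,0,0],0],[0,[0,0,0],0]]'
```

```text
clock: 13.25
eef_pos: [543.7, -42.3, 203.1]
eef_rot: [-3.141, -0.0, 0.969]
wrist_force: [-0.8, -0.0, 0.3]
finger_gap: 0.7
finger_force: 0.0
```

```bash
python3 -m jog '[[0,[0.14,0,0],0],[0,[0.14,0,0],0],[0,[0.14,0,0],0],[0,[0.14,0,0],0],[0,[0.14,0,0],0],[0,[0.08,0,0],0],[0,[0,0,0],0]]'
python3 - <<'E'
from h import *
s=read_state();p=s["eef_pos"][:2]-[605.5,47];print(np.hypot(*p),np.degrees(np.arctan2(p[1],p[0])))
im=save("top","t2.png");im2=save("scene","s2.png")
a=cv2.resize(im[120:240,260:380],(400,400),interpolation=cv2.INTER_CUBIC);b=cv2.resize(im2[140:260,240:360],(400,400),interpolation=cv2.INTER_CUBIC)
cv2.imwrite("pics/c2.png",np.hstack([a,b])[:,:,::-1])
E
```

```text
clock: 13.95
eef_pos: [565.8, -10.1, 203.2]
eef_rot: [3.141, -0.001, 0.969]
wrist_force: [-0.5, 0.2, 1.9]
finger_gap: 0.2
finger_force: 0.3
69.59546793907525 -124.80857496628921
```

View pics/c2.png

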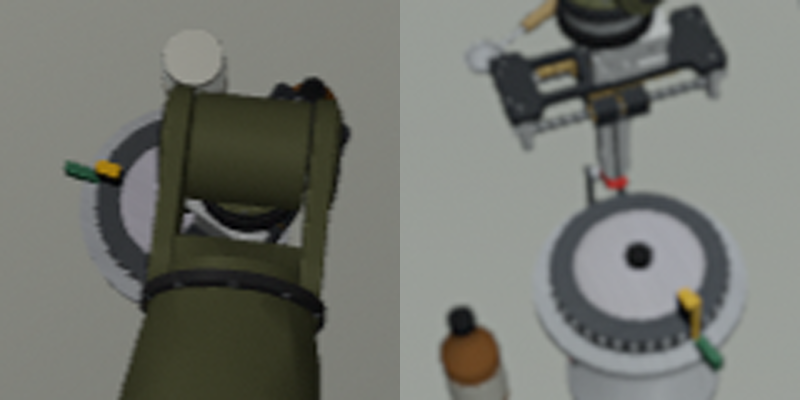

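The scene camera shows the red lever bending inward ahead of the fingertips, with the ring still at the tab. I'll fold it down diagonally.

```bash
python3 -m jog '[[0,[0.06,0,0.06],0],[0,[0.06,0,0.08],0],[0,[0.07,0,0.08],0],[0,[0.07,0,0.08],0],[0,[0.07,0,0.08],0],[0,[0.07,0,0.06],0],[0,[0,0,0],0],[0,[0,0,0],0]]'
```

```text
clock: 14.85
eef_pos: [576.7, 5.9, 181.0]
eef_rot: [-3.141, -0.0, 0.969]
wrist_force: [-0.5, -0.4, 0.4]
finger_gap: 0.2
finger_force: 0.0
```

```bash
for i in 1; do python3 -m jog '[[0,[0,0,0.04],0],[0,[0,0,0.04],0],[0,[0,0,0],0],[0,[0,0,0],0]]'; done
python3 - <<'E'
from h import *
im=camera("scene");print(blobs(im,(270,140,360,260)))
for r,z in((40,200),(50,204),(98,206),(54,238)):
    a=np.radians(-124.5);print(r,z,proj("scene",(605.5+r*np.cos(a),47+r*np.sin(a),z)).round(1))
E
```

```text
clock: 15.25
eef_pos: [576.6, 5.6, 177.1]
eef_rot: [-3.142, 0.0, 0.969]
wrist_force: [0.1, 0.0, 1.1]
finger_gap: 0.6
finger_force: 0.3
{'yellow': (array([326.90625, 231.53125]), 32, (np.int64(324), np.int64(227), np.int64(329), np.int64(240))), 'green': (array([332.29166667, 245.58333333]), 24, (np.int64(329), np.int64(242), np.int64(335), np.int64(249)))}
40 200 [306.9 205.9]
50 204 [305.7 202.5]
98 206 [300.5 189.9]
54 238 [304.9 194.4]
```

```bash
python3 -m jog '[[0,[0,0,0.04],0],[0,[0,0,0],0],[0,[0,0,0],0]]'
cat > red.py <<'E'
from h import *
def red(im,box):
    i=im.astype(int);m=(i[:,:,0]>1.8*i[:,:,1])&(i[:,:,0]>1.8*i[:,:,2])&(i[:,:,0]>40)
    x0,y0,x1,y1=box;ys,xs=np.nonzero(m[y0:y1,x0:x1]);xs+=x0;ys+=y0
    return (len(xs),xs.mean().round(1),ys.mean().round(1),xs.min(),ys.min(),xs.max(),ys.max()) if len(xs) else 0
E
python3 - <<'E'
from red import *
im=camera("scene");print(red(im,(270,140,345,260)))
im=cv2.imread("pics/s2.png")[:,:,::-1];print("before",red(im,(270,140,345,260)))
im=camera("wrist");print("wrist",red(im,(200,0,450,290)))
E
```

```text
clock: 15.6
eef_pos: [576.6, 5.6, 175.0]
eef_rot: [-3.141, 0.0, 0.969]
wrist_force: [0.5, -0.6, 0.5]
finger_gap: 0.6
finger_force: 0.3
(2, np.float64(303.0), np.float64(199.5), np.int64(301), np.int64(194), np.int64(305), np.int64(205))
before (16, np.float64(304.8), np.float64(194.5), np.int64(302), np.int64(193), np.int64(307), np.int64(196))
wrist (266, np.float64(325.0), np.float64(247.7), np.int64(312), np.int64(222), np.int64(342), np.int64(289))
```

```bash
python3 -m jog '[[0,[0,0,0.04],0],[0,[0,0,0.02],0],[0,[0,0,0],0]]'; python3 -m jog '[[0,[0,0,0.04],0],[0,[0,0,0],0],[0,[0,0,0],0]]'
python3 - <<'E'
from red import *
im=camera("scene")
print(red(im,(270,140,345,260)));print(im[196:212,300:314,0].tolist());print(im[196:212,300:314,1].tolist())
E
```

```text
clock: 16.0
eef_pos: [576.7, 5.7, 172.0]
eef_rot: [-3.142, 0.0, 0.969]
wrist_force: [-0.3, 0.3, 0.0]
finger_gap: 0.7
finger_force: 0.2
clock: 16.3
eef_pos: [576.8, 5.7, 170.8]
eef_rot: [3.141, -0.0, 0.969]
wrist_force: [-2.5, 1.4, 6.8]
finger_gap: 0.2
finger_force: 3.6
(3, np.float64(303.3), np.float64(201.3), np.int64(301), np.int64(194), np.int64(305), np.int64(205))
[[135, 97, 76, 96, 114, 113, 93, 76, 95, 111, 119, 134, 148, 152], [139, 100, 73, 93, 113, 114, 97, 76, 94, 113, 115, 116, 120, 124], [147, 113, 76, 91, 112, 114, 96, 76, 95, 113, 113, 97, 83, 85], [130, 106, 73, 90, 113, 114, 95, 74, 93, 112, 112, 93, 67, 66], [95, 82, 71, 93, 114, 114, 95, 73, 92, 113, 114, 97, 71, 66], [72, 66, 72, 100, 117, 115, 96, 74, 91, 111, 112, 95, 72, 65], [69, 68, 82, 111, 121, 115, 99, 78, 89, 112, 115, 104, 89, 86], [70, 70, 85, 112, 122, 116, 100, 80, 91, 118, 133, 136, 135, 135], [67, 73, 91, 113, 128, 126, 109, 92, 103, 129, 147, 156, 157, 157], [83, 99, 118, 130, 143, 146, 130, 117, 124, 138, 151, 161, 163, 163], [120, 136, 145, 144, 144, 145, 136, 133, 142, 152, 159, 163, 163, 163], 
[... 744 characters left out ...]
7, 70], [74, 67, 69, 105, 125, 120, 103, 81, 93, 117, 119, 108, 93, 90], [75, 69, 67, 100, 123, 120, 107, 84, 91, 117, 132, 138, 137, 137], [72, 76, 79, 89, 102, 109, 101, 78, 77, 103, 136, 155, 159, 158], [87, 103, 116, 103, 79, 79, 82, 72, 78, 104, 139, 161, 164, 164], [122, 139, 146, 131, 96, 85, 95, 109, 127, 143, 157, 164, 164, 165], [148, 156, 160, 155, 143, 140, 143, 149, 158, 163, 165, 165, 165, 164], [158, 161, 162, 163, 163, 162, 162, 163, 164, 164, 165, 165, 165, 164], [162, 162, 163, 163, 164, 164, 164, 163, 164, 163, 164, 165, 165, 165], [161, 162, 163, 163, 163, 164, 164, 163, 163, 164, 165, 166, 167, 166], [162, 162, 163, 162, 163, 164, 164, 164, 163, 162, 161, 161, 162, 164]]
```

```bash
python3 -m jog '[[0,[0,0,0.03],0],[0,[0,0,0],0],[0,[0,0,0],0]]'; python3 -m jog '[[0,[0,0,0.02],0],[0,[0,0,0],0],[0,[0,0,0],0]]'
```

```text
clock: 16.65
eef_pos: [577.0, 5.6, 170.4]
eef_rot: [3.14, -0.001, 0.969]
wrist_force: [-5.1, 1.9, 16.2]
finger_gap: 0.3
finger_force: 8.0
clock: 16.95
eef_pos: [577.1, 5.6, 170.2]
eef_rot: [3.139, -0.001, 0.969]
wrist_force: [-8.2, 1.3, 22.0]
finger_gap: 0.2
finger_force: 10.9
```

It's a hard stop at 22 N. I'll retreat and check.

```bash
python3 -m jog '[[0,[0,0,-0.3],0],[0,[0,0,-1],0],[0,[0,0,-1],0],[0,[-0.9,0,0],0],[0,[-0.9,0,0],0],[0,[-0.9,0,0],0],[0,[0,0,0],0],[0,[0,0,0],0]]'
python3 - <<'E'
from red import *
from ang import meas
T=wT();im=save("wrist","w10.png");print(red(im,(200,0,440,222)))
a=np.radians(-124.5)
for r,z in((40,204),(40,200),(98,204),(98,206)):print(r,z,wproj(T,(605.5+r*np.cos(a),47+r*np.sin(a),z)).round(1))
i=im.astype(int);m=((i[:,:,0]>1.8*i[:,:,1])&(i[:,:,0]>1.8*i[:,:,2])&(i[:,:,0]>40))
for y in range(0,222,4):
    x=np.nonzero(m[y,290:360])[0]
    if len(x):print(y,x.mean()+290,len(x))
s=save("scene","s3.png");print(red(s,(270,140,345,260)));print([proj("scene",(605.5+r*np.cos(a),47+r*np.sin(a),z)).round(1).tolist() for r,z in((40,196),(40,204),(98,204))])
t=save("top","t3.png");print(red(t,(325,170,370,215)),[proj("top",(605.5+r*np.cos(a),47+r*np.sin(a),z)).round(1).tolist() for r,z in((40,204),(98,204))])
print(blobs(s,(300,200,350,260)))
E
```

```text
clock: 17.75
eef_pos: [500.0, -106.1, 282.7]
eef_rot: [3.141, -0.0, 0.967]
wrist_force: [1.1, -0.4, -0.1]
finger_gap: 0.6
finger_force: 0.0
(1232, np.float64(330.5), np.float64(60.4), np.int64(314), np.int64(31), np.int64(439), np.int64(95))
40 204 [324.8  30.6]
40 200 [324.8  32. ]
98 204 [324.8 102. ]
98 206 [324.9 101.8]
32 323.0 12
36 325.5 22
40 325.0 23
44 325.0 23
48 325.0 23
52 325.0 23
56 325.0 19
60 325.0 17
64 324.5 16
68 324.5 16
72 324.5 16
76 324.5 16
80 324.5 16
84 325.0 15
88 325.0 15
92 324.5 16
(82, np.float64(304.4), np.float64(199.1), np.int64(300), np.int64(192), np.int64(309), np.int64(205))
[[306.9, 206.7], [306.8, 205.1], [300.5, 190.3]]
(103, np.float64(332.8), np.float64(192.2), np.int64(325), np.int64(186), np.int64(341), np.int64(199)) [[324.8, 186.8], [341.4, 198.4]]
{'yellow': (array([326.7037037 , 230.88888889]), 27, (np.int64(324), np.int64(227), np.int64(329), np.int64(240))), 'green': (array([332.29166667, 245.58333333]), 24, (np.int64(329), np.int64(242), np.int64(335), np.int64(249))), 'red': (array([305.4516129 , 202.29032258]), 31, (np.int64(303), np.int64(200), np.int64(308), np.int64(205)))}
```

```bash
python3 -m jog '[[0,[0.99,-0.07,0],0],[0,[0.99,-0.07,0],0],[0,[0.99,-0.07,0],0],[0,[0.99,-0.07,0],0],[0,[0.99,-0.07,0],0],[0,[0,0,0.2],-0.0475],[0,[0,0,0],-0.0475],[40,[0,0,0],0],[40,[0,0,0],0],[40,[0,0,0],0]]'
python3 - <<'E'
from ang import *
T=wT();im=save("wrist","w11.png");meas(im,T)
hsv=cv2.cvtColor(im,cv2.COLOR_RGB2HSV)
for lo,hi in(((60,90,20),(95,255,255)),((18,150,60),(34,255,255))):
    mm=cv2.inRange(hsv,lo,hi);mm[225:]=0
    for r in range(145,222,8):
        x=np.nonzero(mm[r])[0]
        if len(x):print(r,x.mean(),len(x))
g=im.max(2);m=np.zeros_like(g);m[250:280,305:345]=g[250:280,305:345]<60
ys,xs=np.nonzero(m);print("knob",xs.mean(),ys.mean(),len(xs))
E
```

```text
clock: 18.9
eef_pos: [626.0, 108.5, 272.9]
eef_rot: [3.141, -0.0, 1.264]
wrist_force: [-0.5, 1.3, 0.5]
finger_gap: 21.0
finger_force: 0.0
green [320 147   9  31 272] 180 r 98.4 ang 71.86
yellow [317 180  14  33 370] 220 r 72.0 ang 71.95
yellow [272 275  10  15 109] 200 r 50.8 ang -173.18
yellow [367 275  10  15 106] 200 r 52.5 ang -41.18
153 324.0 9
161 324.0 9
169 324.0 9
177 323.5 8
185 323.5 8
193 323.5 14
201 323.5 14
209 323.5 12
knob 324.951724137931 263.39310344827584 580
```

The ring is still on the mark (paddle 71.95°, tab 71.86°) and the lever is down. The robot is touching nothing, so I'm handing in.

```bash
python3 -c "from cell import *; print(sign_off())"
```

```text
the job is handed in; nothing more can be done
None
```

The job is handed in: I turned the lock ring until its pointer lined up with the green mark (within about 0.1° in the last picture), then folded the red cam lever down to its stop, in about 19 s and without moving the arm near the other things on the bench.

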